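# Lock the bookshop showcase with its rod

## Robot

A 6-joint arm with a two-finger parallel gripper is mounted at the origin on the work surface. World frame = base frame: x ahead of the robot, y to its left, z up, the work surface at z = 0. Lengths are in m, angles in rad, forces in N, time in s.
With the tool pointing down it reaches from about 0.4 to 0.825 m from the base axis. Payload 7 kg.
Tool frame: the origin (TCP) lies midway between the tips of the shut fingers; the grasp point (between the pads) lies 19 mm behind it; z points along the fingers, y is the line along which they close (so a half turn about z gives the same grasp; the last joint's range is limited). The gripper opens to 88 mm and grips with 3 to 60 N. Pads are 19 mm wide; open, the fingers measure 130 mm over their backs; the gripper's body (78 mm by 193 mm) begins 47 mm behind the grasp point.
Start: joints at [-0.861, 0.359, 0.012, 0, -1.224, -0.288], TCP at [0.276, -0.616, 0.227] pointing down, gripper open.
Joint ranges: [-3.07, 3.07], [-1.43, 2.12], [-1.02, 1.25], [-3.03, 1.67], [-3.05, -0], [-3.03, 3.03]. Speed limits (rad/s): [2.39, 2.39, 3.01, 3.14, 3.14, 3.14].

## Interface

Orientations are given as [roll, pitch, yaw] about the fixed x, y, z axes, in that order (R = Rz(yaw) Ry(pitch) Rx(roll)).
In Python, from station import arm, grab_frame, camera_params, spot_in gives the robot as it stands.
- The arm moves only by the shell command python3 -m jog 'ROWS' [FORCE]. ROWS is JSON, a list that holds one entry, the list of rows, each a list of 7 numbers: the shift along the tool's x, y, z in mm, then the turn, a rotation vector about the tool's x, y, z in rad, then the finger opening in mm, from 0 to 87.6. In form: [[[x, y, z, wx, wy, wz, fingers], ...]]. A call has 1 to 20 rows; each row is the pose to reach, as a shift and turn from the pose commanded when the call began, along the tool's axes at that moment; what a row does not reach only later rows make up. A row lasts 1/8 s, in which the tool goes at most 62.5 mm and 10.7 degrees, less where a joint would pass 70% of its speed; a pose out of reach is approached as far as the arm can. A call with a gripper value outside its range is refused whole. The fingers move at their own pace and stop on an object; FORCE is the grip in N (left out, the last holds). Time passes only in rows, so rows that repeat a pose let the fingers close. It gives the time, the measured TCP pose, the force, the opening and the grip force at its end, in the units of the state.
- arm.get_state(): the state, without advancing time (a new reading comes with each control period).
- grab_frame(name): name is "scene" or "top" or "wrist"; returns (picture, depth): 420x560x3 uint8, blue, green, red; 420x560 float32, m along the optical axis (not along the pixel's ray), 0 where there is no reading.
- camera_params(name): a dict with "mtx" (3x3 intrinsics, pixels), "R" (3x3) and "t" (3): a world point X has camera coordinates R X + t. Camera axes: x right, y down, z forward; pixel columns grow to the right and rows downward; lengths in m; the calibration is good to about 2 mm. The wrist camera is an equidistant fisheye: a pixel r from the principal point sees the ray r / f radians off the axis. A picture is of the moment at which its call begins: read the wrist's pose just before it. camera_params takes no time and is no camera call; for the wrist camera it gives the pose at the moment of the call.
- arm.job_done(): hands the job in; it is judged then, once.
Trained networks look in the newest picture that a camera, given by its name, has taken for a name from the list of things; names that differ only in an ending like _2 or _b are one class to them, and where a whole thing is asked for, a point or a joint stands for the part that bears it (a point fixed in the world has none). Each returns a list of dicts, best first, with "confidence" (0 to 1); they miss things now and then, are a little off and sometimes report something else, mostly with a low value. They report only what shows in the picture. A call takes as long as a camera call.
- spot_in(query, camera): "uv" ([column, row] in pixels, amid what is visible of it).
The state is a dict: "t": time; "q": joint angles; "qd": joint speeds; "joint_efforts": joint torques, N m; "eef_pos": TCP position; "ee_rot": TCP orientation; "force": force on the tool from outside, world axes, zero at the start; "moment": the same for the moment, N m; "width": finger opening in m; "gripper_force": force on a finger pad.
Only numpy, scipy, OpenCV 4.12 (cv2) and the standard library are available. Lean on these libraries where they do the work, as an engineer would, in place of code of your own. Each camera call takes 0.05 s, during which the arm holds its last target. There are 200 camera calls.

## Task

Lock up the little glass-lidded showcase on the bookshop counter: gently lower its raised lid until it is fully shut, then slide the steel locking rod lengthwise through all four eyes along the front, from whichever end you like, until the shoulder of its red grip is right up against the end eye, and let go. I will put the padlock on later: leave it and everything else on the counter where it is.

Things in the scene. Friction and masses are not known exactly. Their poses are not given: they have to be found in the camera images.
- case: The showcase: dark wood and glass, 200 mm deep (x), 180 wide (y), 100 high, fixed to the counter; place and turn vary. Origin: centre of its underside; front is -x, left +y. Along its front four barrel eyes share one axis parallel to y when the lid is shut, 20 mm before the front face, 100 mm above the counter: two grey steel ones on the case, at the ends, two brass ones on the lid between them.
- eye_left (a point): Centre of the bore of the left (+y) end eye at its outer face, flush with the case's side, 100 mm above the counter; axes as the case. All four eyes are alike: 18 mm long along y, 32 mm outside, plain round bore 20 mm; centred at y = +81 and -81 mm (case, fixed), +30 and -30 mm (lid).
- eye_right (a point): The same for the right (-y) end eye; 180 mm from outer face to outer face. Along the eyes' axis the space out to 300 mm beyond either end is free above 50 mm.
- lid (a joint): Lid angle, rad: 0 shut on its stop, growing as the front edge rises; starts part open. Lid 180 mm wide, 200 long, 0.5 kg: glass in a dark wood frame 18 mm thick, 26 wide; shut, its top is 119 mm above the counter. Hinge line parallel to the case's y, 100 mm behind its centre (+x), 100 mm above the counter. Stiff: stays at any angle; 1 to 3 N on the front edge lowers it.
- lid_edge (a point): Middle of the lid's front frame bar, on its upper face, 187 mm from the hinge and 19 mm above the hinge line when shut; it rides with the lid. A good place to push the lid down.
- rod: The locking rod, 256 mm long, about 0.16 kg, lying flat: a bright round steel tube, 14 mm across, 200 mm long, with a rounded nose (tip), then a flat red grip 56 long, 34 wide, 14 mm thick, whose front face is the shoulder. Origin: mid-length on its axis, 7 mm above the counter; +x to the tip, z up. It balances 24 mm ahead of the shoulder. Home, its tip stands 20 mm out of the far eye.
- rod_tip (a point): End of the nose, on the axis, 128 mm ahead of the origin (200 mm ahead of the shoulder). A 9 mm cross hole for the padlock lies 11 mm behind it.
- rod_shoulder (a point): Centre of the front face of the red grip, on the axis, 72 mm behind the origin: the face that comes up against the end eye.
- rod_grip (a point): On the axis within the red grip, 30 mm behind the shoulder: where to hold it, by its two long sides (34 mm apart).
- book: Bystander: a yellow hardback lying flat, 125 x 190 x 32 mm; origin: centre of its underside. It and the rod may lie on either side of the case.
- padlock: Bystander: brass padlock lying flat, 46 x 52 x 20 mm with a steel shackle reaching 64 mm along its +y; origin: centre of the brass body's underside.
- bell: Bystander: brass counter bell, 84 mm across, 60 mm high; origin: centre of its underside.
- mug: Bystander: blue mug, 80 mm across, 90 mm high, handle at +y; origin: centre of its underside.
- label_gun: Bystander: yellow price-label gun lying on its side, about 160 x 75 mm, 44 mm high; origin: underside, near its middle.

How it is judged:
On the way:
1. the lid is fully shut (value of joint lid below 0.03 rad), for 0.2 s.
At the end, for the whole second after the job is handed in: The lid is shut (within 0.03 rad); the rod lies at rest in line with the eyes (within 0.06 rad), threaded through all four, with the centre of its shoulder within 9 mm of the centre of the outer face of the left or the right end eye (value of joint lid below 0.03 rad and angle between the x axis of rod and the y axis of case, either way round below 0.06 rad and (distance between rod_shoulder and eye_left below 0.009 m or distance between rod_shoulder and eye_right below 0.009 m) and linear speed of rod below 0.02 m/s); the robot touches nothing.
It fails at once if the lid is slammed (falls or is driven shut faster than 2.5 rad/s) (velocity of joint lid below -2.5 rad/s).
It fails at once if a bystander (book, padlock, bell, mug or label gun) is shifted by more than 30 mm (distance of any of book, padlock, bell, mug, label_gun from where it was at the start of the episode above 0.03 m).
It also fails if it takes over 64 s, if anything falls off the work surface, if the arm or the gripper's body presses on something with over 40 N, if the wrist force passes 120 N, or if a joint passes its speed limit or range.

## Working session

There is one attempt and no reset: what is moved stays moved. The work goes in short steps, Python scripts to look and compute and a shell command to move; the robot and the scene stay as the last step left them, time stands still between calls to the robot, and variables do not carry over. Pictures are saved under pics/ and viewed, at most 10 in all, crops included, and the job is handed in when it is done.

```bash
ls; mkdir -p pics
cat > h.py <<'E'
import numpy as np,cv2
from station import arm,grab_frame,camera_params,spot_in
def world(c,uv,d):
    p=camera_params(c);K=p["mtx"];uv=np.atleast_2d(uv).astype(float);d=np.atleast_1d(d)
    X=np.c_[(uv[:,0]-K[0,2])/K[0,0]*d,(uv[:,1]-K[1,2])/K[1,1]*d,d]
    return (X-p["t"])@p["R"]
def cloud(c,dep):
    v,u=np.nonzero(dep>0)
    P=np.full(dep.shape+(3,),np.nan);P[v,u]=world(c,np.c_[u,v],dep[v,u]);return P
E
python3 - <<'E'
from h import *
for c in("top","scene"):
    im,d=grab_frame(c);cv2.imwrite(f"pics/{c}0.png",im);np.save(c+".npy",d);np.save(c+"im.npy",im)
    P=cloud(c,d)
    for n in("case","lid","lid_edge","rod","rod_tip","rod_shoulder","rod_grip","eye_left","eye_right","book","padlock","bell","mug","label_gun"):
        for r in spot_in(n,c)[:1]:
            u,v=np.round(r["uv"]).astype(int);print(c,n,round(r["confidence"],2),u,v,P[v,u].round(3))
print(arm.get_state())
E
```

```text
pics
top case 0.74 262 195 [0.563 0.015 0.211]
top lid 0.76 260 183 [0.592 0.019 0.191]
top lid_edge 0.69 260 182 [0.595 0.019 0.187]
top rod 0.82 143 239 [0.48  0.327 0.016]
top rod_tip 0.56 142 243 [0.47  0.33  0.014]
top rod_shoulder 0.9 142 246 [0.462 0.334 0.001]
top rod_grip 0.87 142 246 [0.462 0.334 0.001]
top eye_left 0.73 262 193 [0.567 0.015 0.209]
top eye_right 0.89 260 196 [0.56  0.019 0.213]
top book 0.91 403 195 [ 0.578 -0.343  0.033]
top padlock 0.64 227 275 [0.384 0.112 0.02 ]
top bell 0.85 315 285 [ 0.356 -0.109  0.043]
top mug 0.58 176 126 [0.779 0.246 0.006]
top label_gun 0.94 353 131 [ 0.749 -0.221  0.032]
scene case 0.64 295 200 [ 0.613 -0.01   0.172]
scene lid 0.68 302 190 [0.602 0.016 0.178]
scene lid_edge 0.75 301 190 [0.6   0.015 0.176]
scene rod 0.68 359 143 [0.476 0.321 0.01 ]
scene rod_tip 0.75 362 148 [0.492 0.322 0.003]
scene rod_shoulder 0.8 363 147 [0.492 0.325 0.006]
scene rod_grip 0.95 360 145 [0.482 0.32  0.008]
scene eye_left 0.56 298 199 [ 0.614 -0.003  0.172]
scene eye_right 0.71 296 196 [ 0.607 -0.003  0.175]
scene book 0.77 171 290 [ 0.595 -0.349  0.035]
scene bell 0.97 211 182 [ 0.375 -0.122  0.035]
scene mug 0.78 409 227 [0.768 0.263 0.001]
scene label_gun 0.58 247 323 [ 0.762 -0.237  0.039]
{'t': 1.5, 'q': array([-8.60885080e-01,  3.58586505e-01,  1.19251645e-02,  1.04144730e-05,
       -1.22408795e+00, -2.88125765e-01]), 'qd': array([-0.00161339, -0.000251  , -0.00039964,  0.0005238 , -0.00155857,
        0.0011731 ]), 'joint_efforts': array([ 1.66601662e-04, -5.82377028e+01,  2.93304437e+01,  7.00264961e+00,
        1.23945071e-02,  2.84394656e-05]), 'eef_pos': array([ 0.27633734, -0.61583929,  0.22658283]), 'ee_rot': array([-3.14154477e+00,  3.97473228e-06, -2.71980363e+00]), 'force': array([-0.17137247,  0.05711545, -0.84947458]), 'moment': array([ 0.03512124, -0.0287812 ,  0.07439642]), 'gripper_force': 0.0, 'width': 0.0875430016605376}
```

View pics/top0.png

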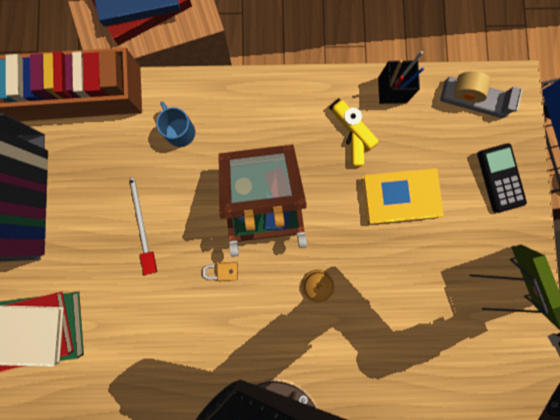

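View pics/scene0.png

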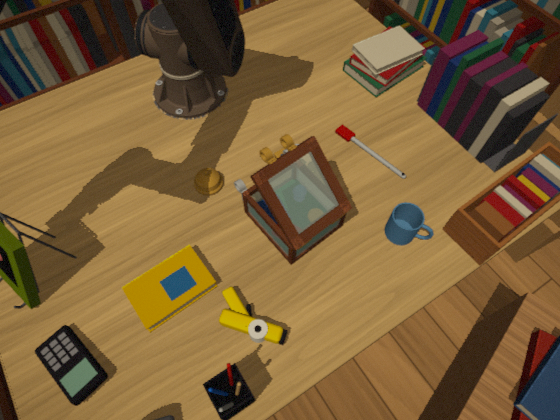

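The top view shows the case at (262,195) with its front facing the robot. The grey end eyes are at (234,247) and (302,240), and the lid is part open. The rod lies on the left, with the red grip at (148,263) and the tip at (132,181). The padlock is at (225,271) and the bell at (318,286). The scene view agrees with this.

```bash
cat > m.py <<'E'
from h import *
im=np.load("topim.npy");d=np.load("top.npy");P=cloud("top",d);hsv=cv2.cvtColor(im,cv2.COLOR_BGR2HSV)
def box(m,u0,u1,v0,v1):
    z=np.zeros_like(m);z[v0:v1,u0:u1]=m[v0:v1,u0:u1];return z
# lid plane
m=box(P[...,2]>0.118,210,312,140,215);Q=P[m];print("lid pts",len(Q),Q.min(0).round(3),Q.max(0).round(3))
for _ in range(4):
    A=np.c_[Q[:,:2],np.ones(len(Q))];s=np.linalg.lstsq(A,Q[:,2],rcond=None)[0];r=Q[:,2]-A@s;Q=Q[abs(r)<max(.004,1.0*r.std())]
n=np.r_[-s[:2],1];n/=np.linalg.norm(n);print("plane n",n.round(3),"tilt",np.arccos(n[2]),"case yaw",np.arctan2(n[1],n[0])-np.pi,len(Q),r.std())
ry=cv2.minAreaRect(Q[:,:2].astype(np.float32)*1000);print("rect",ry,cv2.boxPoints(ry))
# eyes
for nm,(a,b,c,e) in dict(L=(224,246,232,260),R=(292,312,226,252)).items():
    m=box((P[...,2]>0.09)&(P[...,2]<.13)&(hsv[...,1]<70),a,b,c,e);Q=P[m];print(nm,len(Q),Q.min(0).round(3),Q.max(0).round(3),Q.mean(0).round(3))
    print(cv2.minAreaRect(Q[:,:2].astype(np.float32)*1000))
# rod
def plane(uv,z):
    a=world("top",uv,np.full(len(uv),.5));b=world("top",uv,np.full(len(uv),1.));t=(z-a[:,2])/(b[:,2]-a[:,2]);return a+t[:,None]*(b-a)
red=box(((hsv[...,0]<8)|(hsv[...,0]>172))&(hsv[...,1]>160)&(hsv[...,2]>90),130,165,245,280)
v,u=np.nonzero(red);G=plane(np.c_[u,v],.014);print("grip",len(G),cv2.minAreaRect(G[:,:2].astype(np.float32)*1000))
st=box((hsv[...,1]<60)&(hsv[...,2]>110),120,160,172,258)
v,u=np.nonzero(st);S=plane(np.c_[u,v],.012);print("steel",len(S),S[:,:2].min(0),S[:,:2].max(0));
vx,vy,x0,y0=cv2.fitLine(S[:,:2].astype(np.float32),cv2.DIST_HUBER,0,.001,.001).ravel();w=np.array([vx,vy]);w*=np.sign(vx);c=np.array([x0,y0])
t=(S[:,:2]-c)@w;print("rod yaw",np.arctan2(w[1],w[0]),"tip",c+w*t.max(),"shoulder",c+w*t.min(),"len",np.ptp(t),"grip c",G[:,:2].mean(0))
E
python3 m.py
```

```text
lid pts 5243 [ 0.518 -0.077  0.118] [0.696 0.117 0.253]
plane n [0.62  0.06  0.782] tilt 0.6728786040633832 case yaw -3.0459467492567978 3897 0.0022823083935025316
rect ((600.5927124023438, 20.214797973632812), (173.1192626953125, 179.056884765625), 5.500421047210693) [[505.85004  101.034   ]
 [523.01324  -77.19841 ]
 [695.3354   -60.6044  ]
 [678.1722   117.628006]]
L 118 [0.435 0.076 0.09 ] [0.469 0.096 0.119] [0.452 0.086 0.111]
((451.93505859375, 86.57984924316406), (34.4532470703125, 18.254573822021484), 5.9574456214904785)
R 111 [ 0.453 -0.084  0.091] [ 0.487 -0.064  0.119] [ 0.469 -0.074  0.111]
((469.28033447265625, -74.4170913696289), (33.766334533691406, 17.442468643188477), 7.167829990386963)
grip 289 ((419.0531005859375, 314.3101501464844), (53.99524688720703, 34.37484359741211), 11.819053649902344)
steel 367 [0.44887854 0.31482835] [0.63971424 0.36375368]
rod yaw 0.20033155 tip [0.64002609 0.35964778] shoulder [0.44820227 0.32069696] len 0.19573846389165228 grip c [0.41889238 0.31429209]
```

```bash
cat > rel.py <<'E'
# usage: rel.py x y z yaw_mm/rad ... : prints row shift for a tool-down target (mm, rad)
import sys
from h import *
from scipy.spatial.transform import Rotation as R
def rel(t):
    s=arm.get_state();R0=R.from_euler("xyz",s["ee_rot"]);T=R.from_euler("xyz",[np.pi,0,t[3]])
    return np.r_[R0.inv().apply(np.array(t[:3])-s["eef_pos"]*1000).round(1),(R0.inv()*T).as_rotvec().round(4)]
if __name__=="__main__":
    a=list(map(float,sys.argv[1:]))
    for i in range(0,len(a),4):print(rel(a[i:i+4]))
E
cat > edge.py <<'E'
# lid-edge push points (world mm) with the 6 mm rearward shift, corner contact
import numpy as np
for th in [.673,.55,.43,.32,.22,.14,.07,.03,0]:
    xc=100-187*np.cos(th)+19*np.sin(th)+6;z=100+187*np.sin(th)+19*np.cos(th)+3.5*np.tan(th)
    print(th,580+.995*xc,18+.0998*xc,z)
E
python3 edge.py; python3 rel.py 552 15 290 0.1 552 15 250 .1
```

```text
0.673 551.7596504137111 15.167450363103889 234.2107496783732
0.55 536.7264268659322 13.659595378110588 216.08634597567237
0.43 524.2242303066668 12.405606215683758 196.8303628802847
0.32 514.7973927629383 11.460080198734921 178.01928269706525
0.22 508.01527211464474 10.779823273408587 160.13365902871948
0.14 503.863523247045 10.363396603070441 145.40189299900752
0.07 501.1829426667896 10.094530329794573 132.27818240948295
0.03 500.0557879018228 9.981475007640116 124.7056406904416
0 499.405 9.9162 119.0
[-5.0980e+02  4.6270e+02 -6.3400e+01 -0.0000e+00 -1.0000e-04 -2.8198e+00]
[-5.0980e+02  4.6270e+02 -2.3400e+01 -0.0000e+00 -1.0000e-04 -2.8198e+00]
```

```bash
python3 -m jog '[[[0,0,-63,0,0,-0.18,0],[-510,463,-63,0,0,-2.82,0],[-510,463,-63,0,0,-2.82,0],[-510,463,-63,0,0,-2.82,0],[-510,463,-63,0,0,-2.82,0],[-510,463,-63,0,0,-2.82,0],[-510,463,-63,0,0,-2.82,0],[-510,463,-63,0,0,-2.82,0],[-510,463,-63,0,0,-2.82,0],[-510,463,-63,0,0,-2.82,0],[-510,463,-63,0,0,-2.82,0],[-510,463,-63,0,0,-2.82,0],[-510,463,-63,0,0,-2.82,0],[-510,463,-63,0,0,-2.82,0],[-510,463,-63,0,0,-2.82,0],[-510,463,-63,0,0,-2.82,0],[-510,463,-63,0,0,-2.82,0],[-510,463,-63,0,0,-2.82,0],[-510,463,-63,0,0,-2.82,0]]]' 40; python3 rel.py 552 15 245 .1
```

```text
t: 3.88
eef_pos: [0.552, 0.0153, 0.2896]
ee_rot: [-3.142, -0.0, 0.099]
force: [-0.1, 0.3, -0.7]
width: 0.0006
gripper_force: 0.0
[-1.00e-01  3.00e-01  4.46e+01 -0.00e+00 -0.00e+00 -1.20e-03]
```

```bash
python3 -m jog '[[[0,0,45,0,0,0,0],[0,0,56,0,0,0,0],[-8,0,65,0,0,0,0],[-15,0,74,0,0,0,0],[-21,0,84,0,0,0,0],[-28,0,93,0,0,0,0],[-33,0,103,0,0,0,0],[-37,0,112,0,0,0,0],[-41,0,121,0,0,0,0],[-44,0,130,0,0,0,0],[-46,0,137,0,0,0,0],[-48,0,145,0,0,0,0],[-50,0,152,0,0,0,0],[-51,0,158,0,0,0,0],[-52,0,164,0,0,0,0]]]'
```

```text
t: 5.75
eef_pos: [0.5005, 0.0102, 0.1253]
ee_rot: [-3.142, -0.0, 0.1]
force: [1.0, -0.4, 1.5]
width: 0.0005
gripper_force: 0.5
```

```bash
python3 -m jog '[[[0,0,3,0,0,0,0],[0,0,6,0,0,0,0],[0,0,7.5,0,0,0,0],[0,0,8.5,0,0,0,0],[0,0,8.5,0,0,0,0]]]'
```

```text
t: 6.38
eef_pos: [0.5001, 0.0101, 0.1191]
ee_rot: [3.141, -0.0, 0.101]
force: [-10.5, 1.5, 24.3]
width: 0.0002
gripper_force: 11.6
```

```bash
python3 rel.py 417 314 119 .203 417 314 160 .203
```

```text
[-5.210e+01 -3.107e+02 -0.000e+00  3.000e-04 -4.000e-04 -1.021e-01]
[-5.210e+01 -3.107e+02 -4.100e+01  3.000e-04 -4.000e-04 -1.021e-01]
```

```bash
python3 -m jog '[[[0,0,-50,0,0,0,0],[0,-50,-60,0,0,0,0],[-52,-311,-50,0,0,-0.102,80],[-52,-311,-50,0,0,-0.102,80],[-52,-311,-50,0,0,-0.102,80],[-52,-311,-50,0,0,-0.102,80],[-52,-311,-50,0,0,-0.102,80],[-52,-311,-50,0,0,-0.102,80],[-52,-311,-50,0,0,-0.102,80],[-52,-311,-50,0,0,-0.102,80]]]'
python3 - <<'E'
from h import *
im,d=grab_frame("top");cv2.imwrite("pics/top1.png",im);np.save("top.npy",d);np.save("topim.npy",im)
im,d=grab_frame("wrist");cv2.imwrite("pics/w1.png",im)
h=np.load("topim.npy")
P=cloud("top",np.load("top.npy"));hsv=cv2.cvtColor(h,cv2.COLOR_BGR2HSV)
m=np.zeros(P.shape[:2],bool);m[130:225,205:315]=1
Q=P[m&(P[...,2]>.108)&(P[...,2]<.14)];A=np.c_[Q[:,:2],np.ones(len(Q))];s=np.linalg.lstsq(A,Q[:,2],rcond=None)[0];print("lid slope",s,len(Q))
r=cv2.minAreaRect(Q[:,:2].astype(np.float32)*1000);print(r)
m[:]=0;m[215:265,215:320]=1
E_=P[m&(P[...,2]>.095)&(P[...,2]<.125)&(P[...,0]<.49)]
print(len(E_),cv2.minAreaRect(E_[:,:2].astype(np.float32)*1000))
E
python3 m.py | grep -A1 -E "^(L|R)"
```

```text
t: 7.62
eef_pos: [0.4179, 0.3133, 0.1672]
ee_rot: [-3.142, -0.0, 0.201]
force: [-0.3, 0.3, -0.5]
width: 0.0747
gripper_force: 0.0
lid slope [0.01150966 0.00041646 0.10989546] 5547
((587.6534423828125, 19.7152099609375), (184.68739318847656, 180.81033325195312), 5.68736457824707)
882 ((470.47137451171875, 7.342041015625), (56.431007385253906, 179.71519470214844), 6.060372352600098)
L 123 [0.433 0.076 0.091] [0.469 0.097 0.119] [0.451 0.085 0.11 ]
((451.4411926269531, 86.3560562133789), (34.963531494140625, 18.125625610351562), 7.432553768157959)
R 112 [ 0.451 -0.084  0.094] [ 0.487 -0.064  0.118] [ 0.469 -0.074  0.111]
((468.7741394042969, -74.33033752441406), (34.82151412963867, 17.51343536376953), 6.441885471343994)m.py:23: RuntimeWarning: Mean of empty slice.
  t=(S[:,:2]-c)@w;print("rod yaw",np.arctan2(w[1],w[0]),"tip",c+w*t.max(),"shoulder",c+w*t.min(),"len",np.ptp(t),"grip c",G[:,:2].mean(0))
  ret = um.true_divide(
```

View pics/top1.png

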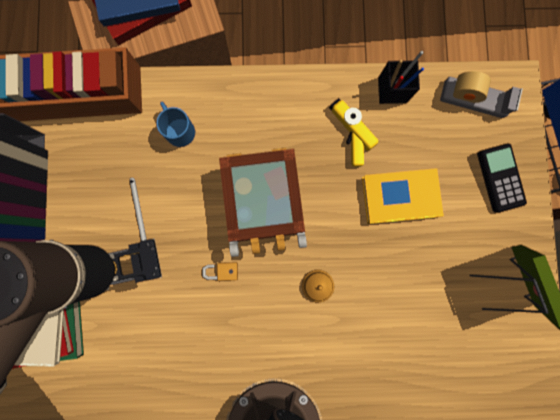

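View pics/w1.png

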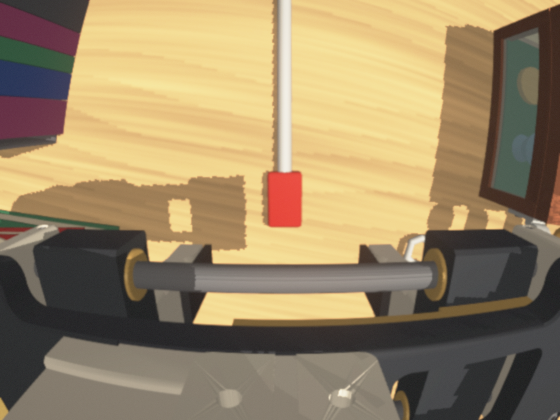

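The lid is shut and the brass eyes line up with the grey ones. The wrist view shows the red grip centred between the open fingers at (285,200).

```bash
python3 rel.py 417 314 3 .203; python3 -m jog '[[[0,0,50,0,0,0,75],[0,0,100,0,0,0,75],[0,0,130,0,0,0,75],[-1,-0.5,150,0,0,0,70],[-1,-0.5,160,0,0,0,70],[-1,-0.5,164,0,0,0,70],[-1,-0.5,164,0,0,0,20],[-1,-0.5,164,0,0,0,20],[-1,-0.5,164,0,0,0,20],[-1,-0.5,164,0,0,0,20],[-1,-0.5,164,0,0,0,20]]]' 50
```

```text
[-8.000e-01 -6.000e-01  1.642e+02 -2.000e-04 -2.000e-04 -2.300e-03]
t: 9.1
eef_pos: [0.4165, 0.3148, 0.0033]
ee_rot: [-3.141, -0.0, 0.202]
force: [-0.1, -0.2, 3.6]
width: 0.0334
gripper_force: 50.0
```

```bash
python3 rel.py 420 385 170 -1.467; python3 -m jog '[[[0,0,-40,0,0,0,20],[0,0,-90,0,0,0,20],[-10,-40,-140,0,0,0,20],[18,-68,-167,0,0,0.15,20],[18,-68,-167,0,0,0.3,20],[18,-68,-167,0,0,0.45,20],[18,-68,-167,0,0,0.6,20],[18,-68,-167,0,0,0.75,20],[18,-68,-167,0,0,0.9,20],[18,-68,-167,0,0,1.05,20],[18,-68,-167,0,0,1.2,20],[18,-68,-167,0,0,1.35,20],[18,-68,-167,0,0,1.5,20],[18,-68,-167,0,0,1.6,20],[18,-68,-167,0,0,1.669,20],[18,-68,-167,0,0,1.669,20]]]'; python3 rel.py 424.5 349 96 -1.467 424.5 349 120 -1.467
python3 - <<'E'
from h import *
for c in("top","scene","wrist"):
    im,d=grab_frame(c);cv2.imwrite(f"pics/{c}2.png",im);np.save(c+".npy",d);np.save(c+"im.npy",im)
for c,z in(("top",0),("scene",0)):
    im=np.load(c+"im.npy");P=cloud(c,np.load(c+".npy"));hsv=cv2.cvtColor(im,cv2.COLOR_BGR2HSV)
    X=(P-[.4603,.006,0])@np.array([[.9946,-.1038,0],[.1038,.9946,0],[0,0,1]]);
    m=(hsv[...,1]<90)&(X[...,1]>.12)&(X[...,1]<.36)&(abs(X[...,0]+.0)<.03)&(X[...,2]>.12)&(X[...,2]<.24);Q=X[m]
    print(c,len(Q),Q.min(0),Q.max(0))
    for a in np.arange(.13,.34,.03):
        q=Q[abs(Q[:,1]-a)<.015]
        if len(q):print(round(a,2),len(q),np.median(q,0).round(4),np.percentile(q[:,0],[5,95]).round(4),np.percentile(q[:,2],95).round(4))
E
```

```text
[ 1.7600e+01 -6.8100e+01 -1.6660e+02 -3.0000e-04 -0.0000e+00  1.6692e+00]
t: 11.1
eef_pos: [0.4202, 0.3847, 0.1697]
ee_rot: [3.141, -0.0, -1.466]
force: [0.3, 0.5, -1.4]
width: 0.0335
gripper_force: 50.0
[ 3.60e+01 -6.00e-01  7.37e+01  5.00e-04 -4.00e-04  6.00e-04]
[ 3.60e+01 -6.00e-01  4.97e+01  5.00e-04 -4.00e-04  6.00e-04]
top 550 [-0.00744065  0.15153542  0.17048013] [0.00551363 0.35104454 0.18396645]
0.16 62 [-0.0012  0.1634  0.178 ] [-0.0064  0.0041] 0.181
0.19 82 [-0.0014  0.1901  0.1787] [-0.0069  0.0044] 0.1813
0.22 82 [-0.0009  0.219   0.179 ] [-0.0069  0.0049] 0.1818
0.25 84 [-0.0011  0.2497  0.1782] [-0.0065  0.0047] 0.1812
0.28 84 [-0.0008  0.28    0.179 ] [-0.0066  0.0049] 0.1818
0.31 83 [-0.0007  0.3102  0.1792] [-0.0066  0.0047] 0.1825
0.34 73 [-0.001   0.3387  0.1797] [-0.0064  0.0051] 0.1822
scene 307 [-0.02846028  0.14802863  0.17083049] [0.00850157 0.35017131 0.23814037]
0.16 46 [0.0027 0.1585 0.1766] [-0.004   0.0062] 0.1808
0.19 50 [0.002  0.1908 0.1768] [-0.0038  0.0065] 0.1804
0.22 44 [0.0024 0.2203 0.1774] [-0.0045  0.0062] 0.18
0.25 44 [0.0027 0.2492 0.1775] [-0.0046  0.0067] 0.1799
0.28 46 [0.0022 0.2794 0.177 ] [-0.0042  0.0066] 0.18
0.31 43 [0.0029 0.308  0.1774] [-0.0035  0.0068] 0.1799
0.34 34 [0.0015 0.3354 0.1781] [-0.0113  0.007 ] 0.2003
```

```bash
python3 -m jog '[[[5,-0.8,20,0,0,0,20],[10,-0.8,40,0,0,0,20],[20,-0.8,60,0,0,0,20],[30,-0.8,70,0,0,0,20],[36,-0.8,73.5,0,0,0,20],[36,-0.8,73.5,0,0,0,20],[36,-0.8,73.5,0,0,0,20]]]';  python3 - <<'E'
from h import *
print(arm.get_state()["eef_pos"])
T=[]
for c in("top","scene"):
    im,d=grab_frame(c);cv2.imwrite(f"pics/{c}3.png",im);
    P=cloud(c,d);hsv=cv2.cvtColor(im,cv2.COLOR_BGR2HSV)
    X=(P-[.4603,.006,0])@np.array([[.9946,-.1038,0],[.1038,.9946,0],[0,0,1]])
    for nm,a,b in(("eyeR",-.09,-.072),("brR",-.037,-.023),("brL",.023,.037),("eyeL",.072,.09),("tip",.12,.15),("rod",.15,.2),("rod",.2,.25),("rod",.25,.3)):
        m=(X[...,1]>a)&(X[...,1]<b)&(abs(X[...,0])<.019)&(X[...,2]>.09)&(X[...,2]<.13);q=X[m]
        if len(q)>5:print(c,nm,len(q),np.percentile(q[:,0],[3,97]).round(4),q[:,0].mean().round(4),"ztop",np.percentile(q[:,2],[90,97]).round(4),"y",np.percentile(q[:,1],2).round(4))
    o=cv2.resize(im[190:300,100:330] if c=="top" else im[60:210,220:420],None,fx=3.4,fy=3.4,interpolation=cv2.INTER_CUBIC);T.append(o[:, :680])
cv2.imwrite("pics/c3.png",T[0]);cv2.imwrite("pics/c3s.png",T[1])
E
```

```text
t: 12.12
eef_pos: [0.4253, 0.3499, 0.0974]
ee_rot: [-3.141, 0.001, -1.467]
force: [0.0, -0.6, -1.9]
width: 0.0335
gripper_force: 50.0
[0.42533471 0.34986635 0.09735838]
top eyeR 121 [-0.0166  0.0181] 0.0006 ztop [0.1166 0.1187] y -0.0893
top brR 97 [-0.0164  0.0181] 0.0008 ztop [0.1181 0.1201] y -0.0369
top brL 94 [-0.0166  0.0174] 0.0007 ztop [0.1175 0.1188] y 0.0234
top eyeL 127 [-0.0167  0.0178] 0.0004 ztop [0.1169 0.1177] y 0.0722
top tip 75 [-0.0055  0.0076] 0.0011 ztop [0.1082 0.1092] y 0.1215
top rod 127 [-0.0053  0.0075] 0.0011 ztop [0.1088 0.1096] y 0.1513
top rod 127 [-0.0052  0.0079] 0.0012 ztop [0.1089 0.1108] y 0.2013
top rod 128 [-0.0052  0.0079] 0.0014 ztop [0.1092 0.1104] y 0.2517
scene eyeR 59 [-0.0136  0.0181] 0.0016 ztop [0.1164 0.1178] y -0.0896
scene brR 51 [-0.0128  0.0174] 0.0015 ztop [0.1164 0.1188] y -0.0366
scene brL 51 [-0.0137  0.0178] 0.0018 ztop [0.1175 0.1184] y 0.0232
scene eyeL 57 [-0.0137  0.0181] 0.0008 ztop [0.1161 0.117 ] y 0.0723
scene tip 51 [-0.0045  0.0091] 0.0035 ztop [0.107  0.1081] y 0.1206
scene rod 83 [-0.0041  0.0082] 0.0035 ztop [0.1062 0.1072] y 0.1508
scene rod 80 [-0.0037  0.0088] 0.0037 ztop [0.1074 0.1088] y 0.2023
scene rod 74 [-0.0033  0.0088] 0.0037 ztop [0.107  0.1083] y 0.2515
```

View pics/c3s.png

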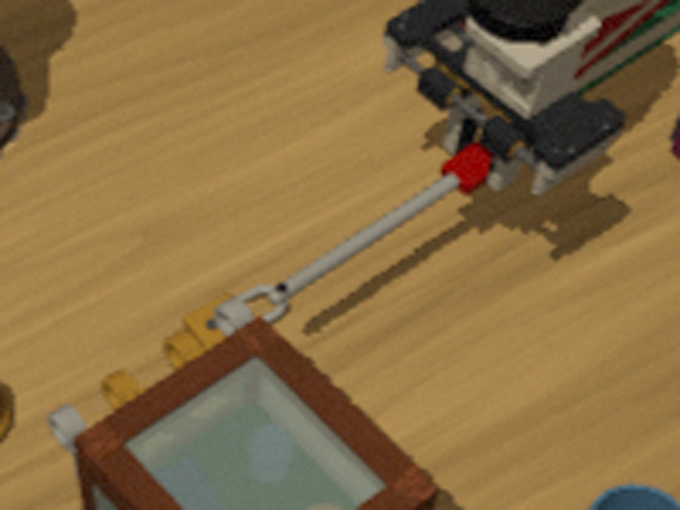

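The cropped scene view shows the nose at (280,290) just outside the left end eye at (235,315), in line with it. I'll trim by about 0.6 mm and enter the first eye.

```bash
python3 -m jog '[[[0,0.6,0.7,0,0,0,20],[10,0.6,0.7,0,0,0,20],[18,0.6,0.7,0,0,0,20],[26,0.6,0.7,0,0,0,20],[33,0.6,0.7,0,0,0,20],[40,0.6,0.7,0,0,0,20],[47,0.6,0.7,0,0,0,20],[55,0.6,0.7,0,0,0,20],[55,0.6,0.7,0,0,0,20]]]'
```

```text
t: 13.35
eef_pos: [0.43, 0.2938, 0.0959]
ee_rot: [3.141, -0.0, -1.467]
force: [0.6, 0.6, -0.4]
width: 0.033
gripper_force: 50.0
```

```bash
python3 -m jog '[[[8,0,-0.3,0,0,0,20],[16,0,-0.3,0,0,0,20],[24,0,-0.3,0,0,0,20],[32,0,-0.3,0,0,0,20],[40,0,-0.3,0,0,0,20],[48,0,-0.3,0,0,0,20],[56,0,-0.3,0,0,0,20],[64,0,-0.3,0,0,0,20],[64,0,-0.3,0,0,0,20]]]'
python3 - <<'E'
from h import *
im,d=grab_frame("top");P=cloud("top",d)
X=(P-[.4603,.006,0])@np.array([[.9946,-.1038,0],[.1038,.9946,0],[0,0,1]])
for a,b in((-.09,-.072),(-.037,-.023),(-.018,.018),(.023,.037),(.042,.069),(.072,.09),(.094,.12),(.12,.15),(.15,.18)):
    q=X[(X[...,1]>a)&(X[...,1]<b)&(abs(X[...,0])<.019)&(X[...,2]>.09)&(X[...,2]<.13)]
    if len(q)>3:print(a,len(q),np.percentile(q[:,0],[3,97]).round(4),q[:,0].mean().round(4),np.percentile(q[:,2],[90,97]).round(4),q[:,1].min().round(3))
E
```

```text
t: 14.48
eef_pos: [0.4366, 0.2302, 0.0962]
ee_rot: [3.141, -0.0, -1.467]
force: [0.2, 0.9, -1.7]
width: 0.033
gripper_force: 50.0
-0.09 122 [-0.0166  0.0179] 0.0004 [0.1166 0.1181] -0.09
-0.037 96 [-0.0165  0.0182] 0.0009 [0.1172 0.1189] -0.037
-0.018 65 [-0.0062  0.0187] 0.0036 [0.1165 0.1205] -0.017
0.023 95 [-0.0165  0.0176] 0.0006 [0.1178 0.1201] 0.023
0.042 75 [-0.0065  0.0186] 0.0018 [0.1094 0.1203] 0.042
0.072 127 [-0.0167  0.0178] 0.0004 [0.1167 0.1187] 0.072
0.094 65 [-0.0059  0.0067] 0.0003 [0.1071 0.1083] 0.094
0.12 76 [-0.0064  0.0063] -0.0001 [0.1082 0.1089] 0.12
0.15 75 [-0.0058  0.007 ] 0.0005 [0.108  0.1092] 0.15
```

```bash
python3 -m jog '[[[8,0,0,0,0,0,20],[16,0,0,0,0,0,20],[24,0,0,0,0,0,20],[32,0,0,0,0,0,20],[40,0,0,0,0,0,20],[48,0,0,0,0,0,20],[56,0,0,0,0,0,20],[64,0,0,0,0,0,20],[72,0,0,0,0,0,20],[80,0,0,0,0,0,20],[88,0,0,0,0,0,20],[95,0,0,0,0,0,20],[98,0,0,0,0,0,20],[98,0,0,0,0,0,20]]]'
```

```text
t: 16.27
eef_pos: [0.4469, 0.1332, 0.0962]
ee_rot: [-3.142, 0.0, -1.467]
force: [1.3, 0.1, -1.2]
width: 0.0335
gripper_force: 50.0
```

```bash
python3 -m jog '[[[2,0,0,0,0,0,20],[4,0,0,0,0,0,20],[6,0,0,0,0,0,20],[7.5,0,0,0,0,0,20],[8.5,0,0,0,0,0,20],[8.5,0,0,0,0,0,20]]]'
python3 - <<'E'
from h import *
for c in("top","scene"):
    im,d=grab_frame(c);P=cloud(c,d);hsv=cv2.cvtColor(im,cv2.COLOR_BGR2HSV)
    X=(P-[.4603,.006,0])@np.array([[.9946,-.1038,0],[.1038,.9946,0],[0,0,1]])
    red=((hsv[...,0]<8)|(hsv[...,0]>172))&(hsv[...,1]>150)&(X[...,2]>.08)&(X[...,1]>.07)&(X[...,1]<.2)
    q=X[red]; print(c,len(q),q.min(0).round(4) if len(q) else 0)
    q=X[(X[...,1]<-.092)&(X[...,1]>-.14)&(abs(X[...,0])<.015)&(X[...,2]>.09)&(X[...,2]<.12)];print("tip",len(q),q.min(0) if len(q) else 0)
E
```

```text
t: 17.02
eef_pos: [0.4477, 0.1252, 0.0962]
ee_rot: [-3.141, 0.001, -1.467]
force: [-1.7, 3.9, -1.7]
width: 0.0331
gripper_force: 50.0
top 45 [-0.0148  0.0717  0.1046]
tip 41 [-0.0062863  -0.10893114  0.09852025]
scene 92 [-0.4655  0.0784  0.0997]
tip 60 [-0.01249211 -0.11223597  0.09013654]
```

```bash
python3 -m jog '[[[1,0,0,0,0,0,20],[2,0,0,0,0,0,20],[2.5,0,0,0,0,0,20],[2.5,0,0,0,0,0,20]]]'
python3 - <<'E'
from h import *
im,d=grab_frame("scene");cv2.imwrite("pics/c5.png",cv2.resize(im[90:220,220:400],None,fx=4,fy=4,interpolation=cv2.INTER_CUBIC))
E
```

```text
t: 17.62
eef_pos: [0.4479, 0.125, 0.0963]
ee_rot: [-3.141, 0.004, -1.467]
force: [-10.4, 16.1, -1.0]
width: 0.0334
gripper_force: 50.0
```

View pics/c5.png

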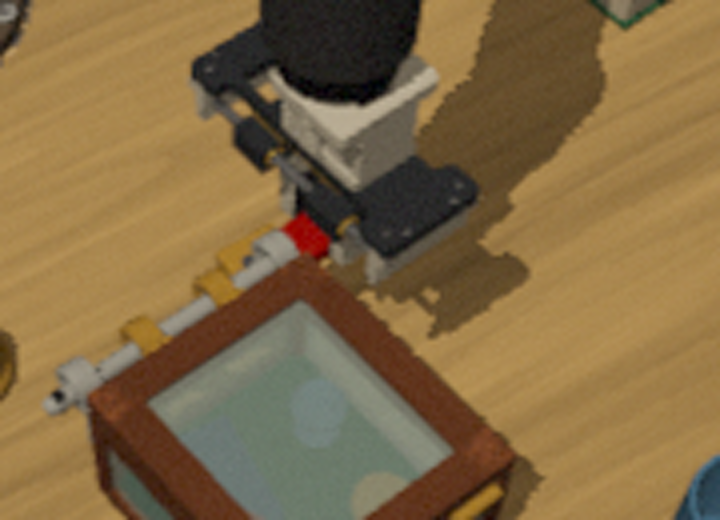

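The crop shows the red shoulder at (300,240) against the left eye and the tip at (55,400) out beyond the right eye, with the rod through all four. I'll relieve the push, set the rod down and release.

```bash
python3 -m jog '[[[-2.3,0,0.5,0,0,0,20],[-2.3,0,1.5,0,0,0,20],[-2.3,0,2.3,0,0,0,20],[-2.3,0,2.3,0,0,0,50],[-2.3,0,2.3,0,0,0,70],[-2.3,0,2.3,0,0,0,70],[-2.3,0,2.3,0,0,0,70],[-2.3,0,-10,0,0,0,70],[-2.3,0,-40,0,0,0,70],[-10,0,-90,0,0,0,70],[-60,0,-120,0,0,0,70],[-110,0,-120,0,0,0,70],[-160,0,-120,0,0,0,70],[-160,0,-120,0,0,0,70]]]'
python3 - <<'E'
from h import *
T=[]
for c in("scene","top"):
    im,d=grab_frame(c);P=cloud(c,d);hsv=cv2.cvtColor(im,cv2.COLOR_BGR2HSV)
    X=(P-[.4603,.006,0])@np.array([[.9946,-.1038,0],[.1038,.9946,0],[0,0,1]])
    red=((hsv[...,0]<8)|(hsv[...,0]>172))&(hsv[...,1]>150)&(X[...,2]>.08)&(X[...,1]>.07)&(X[...,1]<.2)&(abs(X[...,0])<.03)
    q=X[red];print(c,len(q),*[np.percentile(q,p,axis=0).round(4) for p in(1,50,99)])
    q=X[(X[...,1]<-.092)&(X[...,1]>-.14)&(abs(X[...,0])<.015)&(X[...,2]>.09)&(X[...,2]<.12)];print("tip",len(q),q.min(0) if len(q) else 0)
    T.append(cv2.resize(im[90:220,220:400] if c=="scene" else im[190:290,190:330],(400,290),interpolation=cv2.INTER_CUBIC))
    if c=="top":
        m=(X[...,0]>.035)&(X[...,0]<.2)&(abs(X[...,1])<.08)&(X[...,2]>.1);q=X[m];print("lid",np.polyfit(q[:,0],q[:,2],1))
cv2.imwrite("pics/end.png",np.hstack(T));print(arm.get_state()["force"])
E
```

```text
t: 19.42
eef_pos: [0.4312, 0.2843, 0.2169]
ee_rot: [-3.141, 0.001, -1.464]
force: [-0.2, -0.4, -0.8]
width: 0.0703
gripper_force: 0.0
scene 153 [-0.0178  0.0899  0.0955] [0.0034 0.1168 0.1047] [0.0153 0.1397 0.1106]
tip 61 [-0.01492225 -0.1127133   0.09063568]
top 317 [-0.0186  0.0927  0.0947] [-0.0024  0.1187  0.1043] [0.0137 0.1452 0.1123]
tip 42 [-0.01037625 -0.10858899  0.0931108 ]
lid [0.00069613 0.11614242]
[-0.02062649  0.08485698  1.36036423]
```

View pics/end.png

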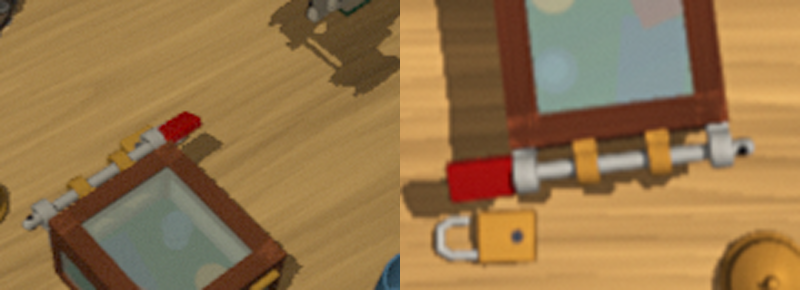

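The final views show the rod through all four eyes with the shoulder against the left eye, at (512,172) in the right half. The lid is flat and the gripper is clear of everything.

```bash
python3 -c "from station import arm;print(arm.job_done())"
```

```text
the job is handed in; nothing more can be done
None
```

The lid is shut, the locking rod is through all four eyes with its shoulder against the left end eye, the gripper has let go, and the job is handed in (no verdict came back).

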